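# Load espresso cups into a wash carrier and clip in the hold-down bar

## Task

Load the three espresso cups into the wash carrier for the dish machine, one per compartment, each standing mouth down on the slatted floor, set down gently. Then fit the hold-down bar over them so that the jets cannot throw them about: hook its flat tongue through the wire eye, swing the other end down and press its round stub in between the two spring clips until it snaps fully home, without ramming it. Leave the milk jug and the tamper undisturbed.

Things in the scene. Friction and masses are not known exactly. Their poses are not given: they have to be found in the camera images.
- carrier: grey plastic wash carrier, fixed; 117 mm wide (x), 360 mm long over its end brackets (y): three open compartments in a row along y, slatted floor, outer walls 34 mm high, dividers 4 mm thick and 25 mm high. Origin mid-underside. A steel wire eye at its +y end; two spring clips (98 mm high) at its -y end and behind them a back stop, face at y = -182 mm, 95 mm high
- well_1 (a point): middle of the slatted floor of the compartment at the carrier's -y (clip) end, 8 mm above the table; axes as the carrier. A compartment is 106 mm (x) by 88 mm (y) inside: a cup fits with its handle along the carrier's x, either way, or slanted
- well_2 (a point): the same for the middle compartment (spacing 92 mm along y)
- well_3 (a point): the same for the compartment at the carrier's +y (eye) end
- wire_eye (a point): middle of the wire eye that takes the bar's tongue, along y, 76.5 mm above the table, 166 mm from the carrier's middle along its +y; opening 28 mm wide (x), 9 mm high (72 to 81 mm above the table), wire 6 mm thick; axes as the carrier
- clip_seat (a point): where bar_stub lies when home, 75 mm above the table, 166 mm from the carrier's middle along -y, on a saddle; axes as the carrier. The two clip heads (6 mm round rods along y) stand 84 mm above the table, 14 mm apart; each must be spread 3 mm; flared lips above guide the stub. Pushing it through takes about 8 to 18 N down; then it drops home and the clips close over it
- clip_near (a joint): deflection of the spring clip on the carrier's -x side (rad): 0 closed, about 0.08 while the stub passes
- clip_far (a joint): the same for the clip on the carrier's +x side
- bar_grip (a point): hold-down bar, 0.28 kg: steel flat along its y, 300 x 26 x 8 mm; black upright grip in its middle, 16 mm (x) by 56 mm (y), rising 32 mm over the flat. Point in the grip, 12 mm under its top, 20 mm above the flat's top, 34 mm above the bar's lowest points (three rubber pads, stub) on which it lies; z up. Home: 99 mm above the table, over the carrier's middle
- bar_tongue (a point): tip of the bar's flat tongue (16 mm wide, 6 mm thick, 30 mm long past the flat), 180 mm along the bar's +y from bar_grip and 24 mm lower; axes as the bar. Home: about 14 mm beyond wire_eye. A level bar cannot enter, as the back stop leaves no room: the stub end must be at least 25 mm higher
- bar_stub (a point): middle of the bar's round stub (20 mm across, 30 mm long along y), 166 mm along the bar's -y from bar_grip and 24 mm lower; axes as the bar
- bar_thumb_pad (a point): top of the black thumb pad on the bar (26 by 26 mm), 134 mm along the bar's -y from bar_grip, 12 mm lower than it and 8 mm above the flat's top: the place to press. Home: 87 mm above the table
- cup_a_mid (a point): blue-grey espresso cup, mouth down: 52 mm tall, mouth (at the bottom) 60 mm across, tapering to a 43 mm foot on top; 20 to 30 mm below the foot it is 50 to 58 mm across. Point on the cup's round axis, half-way up. Its z axis points down. The handle sticks out along its own -y to 58 mm from the axis, in the lower 40 mm. Ceramic, 0.1 kg
- cup_b_mid (a point): blue-grey espresso cup, mouth down: 52 mm tall, mouth (at the bottom) 60 mm across, tapering to a 43 mm foot on top; 20 to 30 mm below the foot it is 50 to 58 mm across. Point on the cup's round axis, half-way up. Its z axis points down. The handle sticks out along its own -y to 58 mm from the axis, in the lower 40 mm. Ceramic, 0.1 kg
- cup_c_mid (a point): blue-grey espresso cup, mouth down: 52 mm tall, mouth (at the bottom) 60 mm across, tapering to a 43 mm foot on top; 20 to 30 mm below the foot it is 50 to 58 mm across. Point on the cup's round axis, half-way up. Its z axis points down. The handle sticks out along its own -y to 58 mm from the axis, in the lower 40 mm. Ceramic, 0.1 kg
- cup_a: the cup of cup_a_mid (origin at its foot)
- cup_b: the cup of cup_b_mid (origin at its foot)
- cup_c: the cup of cup_c_mid (origin at its foot)
- hold_down: the hold-down bar, origin under its middle at its lowest points
- milk_pitcher: bystander: steel milk jug, 104 mm tall, 90 mm across, 127 mm with handle; origin under it
- tamper: bystander: coffee tamper, 58 mm across, 90 mm tall; origin under it
Things that resemble listed ones, but are neither listed nor needed, are in the scene too. Leave any pink look-alike of the cup_c alone.

How it is judged:
On the way, in this order (a step that is already met when the one before it is completed fails the run):
1. one cup stands mouth down in each compartment (((x of cup_a_mid in the frame of well_1 between -0.03 and 0.03 m and y of cup_a_mid in the frame of well_1 between -0.022 and 0.022 m and z of cup_a_mid in the frame of well_1 between 0.02 and 0.032 m and angle between cup_a_mid's own z axis and vertical above 2.97 rad) or (x of cup_b_mid in the frame of well_1 between -0.03 and 0.03 m and y of cup_b_mid in the frame of well_1 between -0.022 and 0.022 m and z of cup_b_mid in the frame of well_1 between 0.02 and 0.032 m and angle between cup_b_mid's own z axis and vertical above 2.97 rad) or (x of cup_c_mid in the frame of well_1 between -0.03 and 0.03 m and y of cup_c_mid in the frame of well_1 between -0.022 and 0.022 m and z of cup_c_mid in the frame of well_1 between 0.02 and 0.032 m and angle between cup_c_mid's own z axis and vertical above 2.97 rad)) and ((x of cup_a_mid in the frame of well_2 between -0.03 and 0.03 m and y of cup_a_mid in the frame of well_2 between -0.022 and 0.022 m and z of cup_a_mid in the frame of well_2 between 0.02 and 0.032 m and angle between cup_a_mid's own z axis and vertical above 2.97 rad) or (x of cup_b_mid in the frame of well_2 between -0.03 and 0.03 m and y of cup_b_mid in the frame of well_2 between -0.022 and 0.022 m and z of cup_b_mid in the frame of well_2 between 0.02 and 0.032 m and angle between cup_b_mid's own z axis and vertical above 2.97 rad) or (x of cup_c_mid in the frame of well_2 between -0.03 and 0.03 m and y of cup_c_mid in the frame of well_2 between -0.022 and 0.022 m and z of cup_c_mid in the frame of well_2 between 0.02 and 0.032 m and angle between cup_c_mid's own z axis and vertical above 2.97 rad)) and ((x of cup_a_mid in the frame of well_3 between -0.03 and 0.03 m and y of cup_a_mid in the frame of well_3 between -0.022 and 0.022 m and z of cup_a_mid in the frame of well_3 between 0.02 and 0.032 m and angle between cup_a_mid's own z axis and vertical above 2.97 rad) or (x of cup_b_mid in the frame of well_3 between -0.03 and 0.03 m and y of cup_b_mid in the frame of well_3 between -0.022 and 0.022 m and z of cup_b_mid in the frame of well_3 between 0.02 and 0.032 m and angle between cup_b_mid's own z axis and vertical above 2.97 rad) or (x of cup_c_mid in the frame of well_3 between -0.03 and 0.03 m and y of cup_c_mid in the frame of well_3 between -0.022 and 0.022 m and z of cup_c_mid in the frame of well_3 between 0.02 and 0.032 m and angle between cup_c_mid's own z axis and vertical above 2.97 rad))), for 0.2 s.
2. the hold-down bar is hooked in the eye and snapped home between the clips (z of bar_stub in the frame of clip_seat between -0.004 and 0.003 m and x of bar_stub in the frame of clip_seat between -0.005 and 0.005 m and y of bar_tongue in the frame of wire_eye above 0.004 m and z of bar_tongue in the frame of wire_eye between -0.008 and 0.008 m and x of bar_tongue in the frame of wire_eye between -0.012 and 0.012 m and value of joint each of clip_near, clip_far below 0.04 rad), for 0.2 s.
At the end, for the whole second after the job is handed in: Each compartment holds one cup, mouth down (within 0.17 rad), on its floor; the bar's tongue reaches at least 4 mm past the middle of the eye's wires, its stub lies home between the clips (height within about 3 mm, sideways within 5 mm), both clips closed over it; all at rest (all of step 1 and all of step 2 and linear speed of each of cup_a, cup_b, cup_c, hold_down below 0.02 m/s); the robot touches nothing.
It fails at once if the milk jug or the tamper is pushed more than 30 mm (distance of any of milk_pitcher, tamper from where it was at the start of the episode above 0.03 m).
It fails at once if a cup is pressed or knocked hard against the carrier (over 60 N) (contact force between any of cup_a, cup_b, cup_c and carrier above 60 N).
It fails at once if a cup is let fall (faster than 0.5 m/s with no finger on it) ((linear speed of cup_a above 0.5 m/s and contact force between cup_a and the fingers below 0.05 N) or (linear speed of cup_b above 0.5 m/s and contact force between cup_b and the fingers below 0.05 N) or (linear speed of cup_c above 0.5 m/s and contact force between cup_c and the fingers below 0.05 N)).
It fails at once if the bar is rammed against the carrier (over 80 N) (contact force between hold_down and carrier above 80 N).
It also fails if it takes over 72 s, if anything falls off the work surface, if the arm or the gripper's body presses on something with over 40 N, if the wrist force passes 120 N, or if a joint passes its speed limit or range.

## Robot

A 7-joint arm with a two-finger parallel gripper is mounted at the origin on a cart in front of the work surface, level with it; the furniture and walls round the work are solid. World frame = base frame: x ahead of the robot, y to its left, z up, the work surface at z = 0. Lengths are in m, angles in rad, forces in N, time in s.
With the tool pointing down it reaches from about 0.425 to 0.825 m from the base axis. Payload 3.6 kg.
Tool frame: the origin (TCP) lies midway between the tips of the shut fingers; the grasp point (between the pads) lies 19 mm behind it; z points along the fingers, y is the line along which they close (so a half turn about z gives the same grasp; the last joint's range is limited). The gripper opens to 93 mm and grips with 3 to 60 N. Pads are 15 mm wide; open, the fingers measure 128 mm over their backs; the gripper's body (75 mm by 188 mm) begins 65 mm behind the grasp point.
Start: joints at [-1.333, 0.615, -0.013, 1.423, 0.008, 1.103, -0.04], TCP at [0.17, 0.627, 0.219] pointing down, gripper open.
Joint ranges: [-3.12, 3.12], [-0.3, 2.06], [-1.34, 1.32], [0.26, 2.42], [-1.36, 4.5], [0.01, 1.98], [-2.84, 2.84]. Speed limits (rad/s): [2.79, 2.79, 3.14, 3.14, 3.14, 3.14, 3.14].

## Interface

Orientations are given as a unit quaternion [w, x, y, z].
In Python, from workcell import env gives the robot as it stands.
- The arm moves only by the tool play_rows, never from a script. Its argument "moves" is a list of rows, each a list of 3 entries, a list of its own where there are three numbers: the shift along the world's x, y, z in m, then the turn, a rotation vector about the world's x, y, z in rad, then the finger opening in m, from 0 to 0.093. In form: [[[x, y, z], [wx, wy, wz], fingers], ...]. A call has 1 to 5 rows; each row shifts and turns the commanded pose from where the row before left it; what a row does not reach is not made up. A row lasts 1/8 s, in which the tool goes at most 62.5 mm and 10.7 degrees, less where a joint would pass 70% of its speed; a pose out of reach is approached as far as the arm can. A call is refused whole if a number of a shift passes 0.0625 or a number of a turn 0.188, either way. A call with a gripper value outside its range is refused whole. The fingers move at their own pace and stop on an object; the grip force is fixed at half the most. Time passes only in rows, so rows that do not move let the fingers close. It gives the time, the measured TCP pose, the force, the opening and the grip force at its end, in the units of the state.
- env.get_state(): the state, without advancing time (a new reading comes with each control period).
- env.get_image(name): name is "side" or "top"; returns a dict with "img" (480x640x3 uint8, red, green, blue), "fx", "fy", "cx", "cy" (pixels), "k1" (the pictures are not rectified: a ray, as slopes to the right and down, at radius r is drawn at 1 + k1 r^2 times it, then the intrinsics apply), "R" (3x3) and "t" (3): a world point X has camera coordinates R X + t. Camera axes: x right, y down, z forward; pixel columns grow to the right and rows downward; lengths in m; the calibration is good to about 2 mm. A picture is of the moment at which its call begins. There is no depth.
- env.job_done(): hands the job in; it is judged then, once.
The state is a dict: "clock": time; "q": joint angles; "qd": joint speeds; "effort": joint torques, N m; "tcp_pos": TCP position; "orientation": TCP orientation; "contact_force": force on the tool from outside, world axes, zero at the start; "ft_torque": the same for the moment, N m; "gripper_width": finger opening in m; "grasp_force": force on a finger pad.
Only numpy, scipy, OpenCV 4.12 (cv2) and the standard library are available. Lean on these libraries where they do the work, as an engineer would, in place of code of your own. Each camera call takes 0.05 s, during which the arm holds its last target. There are 200 camera calls.

## Working session

There is one attempt and no reset: what is moved stays moved. The work goes in short steps, Python scripts to look and compute and a tool call to move; the robot and the scene stay as the last step left them, time stands still between calls to the robot, and variables do not carry over. Pictures are saved under pics/ and viewed, at most 10 in all, crops included, and the job is handed in when it is done.

Besides the shell and the picture viewer there is one more tool, called after ">>>" as name(argument=value, ...), one argument or row to a line, values as JSON. play_rows: Moves the arm, as the interface text tells. Its arguments: {"type":"object","properties":{"moves":{"type":"array"}},"required":["moves"]}

```bash
mkdir -p pics; ls; cat > h.py <<'E'
import numpy as np, cv2
from workcell import env
def snap(n,f):
    d=env.get_image(n); cv2.imwrite(f'pics/{f}.png',d['img'][:,:,::-1]); np.save(f'pics/{f}.npy',d,allow_pickle=True); return d
def load(f): return np.load(f'pics/{f}.npy',allow_pickle=True).item()
def ray(d,u,v):
    K=np.array([[d['fx'],0,d['cx']],[0,d['fy'],d['cy']],[0,0,1.]])
    p=cv2.undistortPoints(np.array([[[u,v]]],float),K,np.array([d['k1'],0,0,0,0.]))[0,0]
    R=np.array(d['R']);t=np.array(d['t'])
    return -R.T@t, R.T@np.array([p[0],p[1],1])
def at(d,u,v,z):
    c,r=ray(d,u,v); return c+r*(z-c[2])/r[2]
def proj(d,X):
    K=np.array([[d['fx'],0,d['cx']],[0,d['fy'],d['cy']],[0,0,1.]])
    return cv2.projectPoints(np.atleast_2d(np.array(X,float)),cv2.Rodrigues(np.array(d['R']))[0],np.array(d['t'],float),K,np.array([d['k1'],0,0,0,0.]))[0][:,0]
E
python3 - <<'E'
from h import *
for n in('top','side'):
    d=snap(n,n+'0'); print(n,-np.array(d['R']).T@np.array(d['t']),np.array(d['R']).round(3).tolist(),d['fx'],d['k1'])
s=env.get_state(); print(s)
E
```

```text
pics
top [ 0.313128   -0.0255449   1.29742196] [[-0.024, -1.0, -0.0], [-0.978, 0.024, -0.206], [0.206, -0.004, -0.979]] 575.3950747346397 -0.1665419774275992
side [0.43434206 0.98593264 0.54864434] [[-0.993, -0.12, -0.024], [-0.028, 0.412, -0.911], [0.119, -0.903, -0.412]] 513.5934993308432 -0.05439738841845625
{'clock': 0.1, 'q': array([-1.33247409,  0.61580388, -0.0126376 ,  1.42469745,  0.00810564,
        1.10340243, -0.040391  ]), 'qd': array([-0.00082516, -0.00206393,  0.00068886, -0.00255707, -0.00029803,
       -0.00146649,  0.00051184]), 'effort': array([ 1.02074730e-03, -4.60043263e+01,  2.10005776e-01, -1.66246068e+01,
       -6.11596601e-02,  1.70012517e-02,  1.11871368e-04]), 'tcp_pos': array([0.16992621, 0.62667494, 0.21762269]), 'orientation': array([-1.39403278e-04,  1.31977886e-01,  9.91252016e-01, -1.12190444e-03]), 'contact_force': array([ 0.20651145, -0.19857367, -0.28580473]), 'ft_torque': array([ 0.00810911, -0.02815491, -0.01619094]), 'grasp_force': 0.0, 'gripper_width': 0.092848315294251}
```

View pics/top0.png

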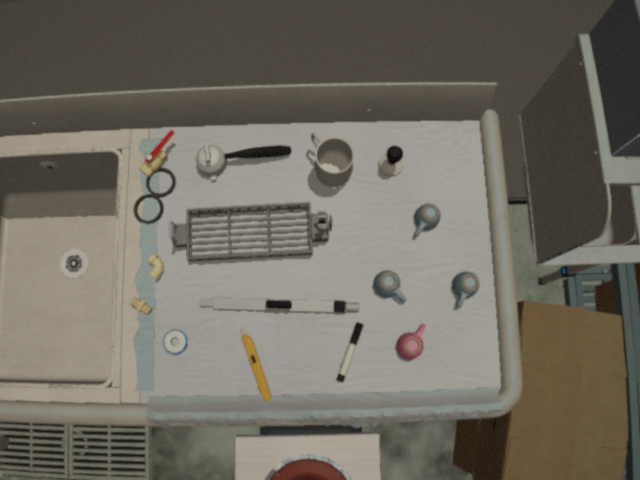

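View pics/side0.png

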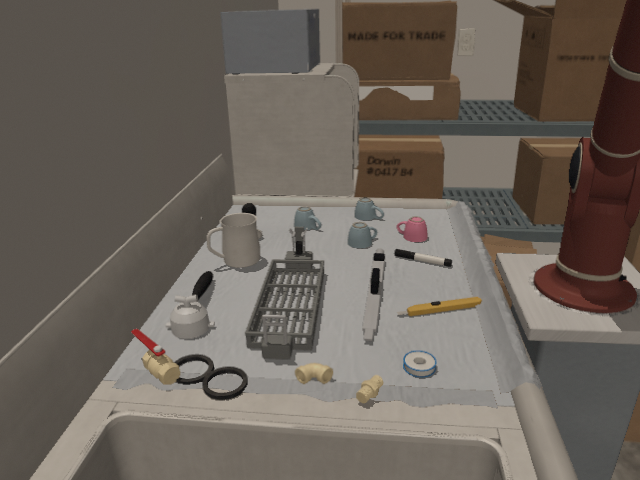

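Blue-grey cups are in top at (427,215), (387,285) and (466,287), mouth down with handles pointing lower-left, lower-right and lower-left. The pink look-alike at (410,345) is to be left alone. The carrier is at (250,232), with its eye at left (180,235) and clips at right (322,227). The bar is at (280,305), the jug at (333,160) and the tamper at (392,160). The marker (350,352) and knife (257,365) look like a bar but are not.

```bash
python3 - <<'E'
from h import *
d=load('top0'); im=d['img'][:,:,::-1]
a=cv2.resize(im[185:375,365:490],None,fx=3.1,fy=3.1,interpolation=cv2.INTER_CUBIC)
b=cv2.resize(im[190:325,160:370],None,fx=3.8,fy=3.8,interpolation=cv2.INTER_CUBIC)
cv2.imwrite('pics/c1.png',a);cv2.imwrite('pics/c2.png',b)
for n,p,z in [('cup1',(428,213),.052),('cup2',(386,283),.052),('cup3',(467,284),.052),('bar grip',(279,304),.046),('barL',(200,303),.015),('barR',(358,307),.015),('eye',(177,236),.08),('clip',(322,227),.09),('jug',(333,160),.1),('tamp',(395,155),.09)]:
    X=at(d,*p,z); print(n,X.round(3),np.hypot(X[0],X[1]).round(3))
E
```

```text
cup1 [ 0.631 -0.284  0.052] 0.692
cup2 [ 0.475 -0.181  0.052] 0.508
cup3 [ 0.468 -0.361  0.052] 0.591
bar grip [0.436 0.054 0.046] 0.439
barL [0.444 0.233 0.015] 0.502
barR [ 0.428 -0.12   0.015] 0.444
eye [0.585 0.274 0.08 ] 0.646
clip [ 0.595 -0.044  0.09 ] 0.597
jug [ 0.743 -0.072  0.1  ] 0.747
tamp [ 0.756 -0.211  0.09 ] 0.785
```

View pics/c1.png

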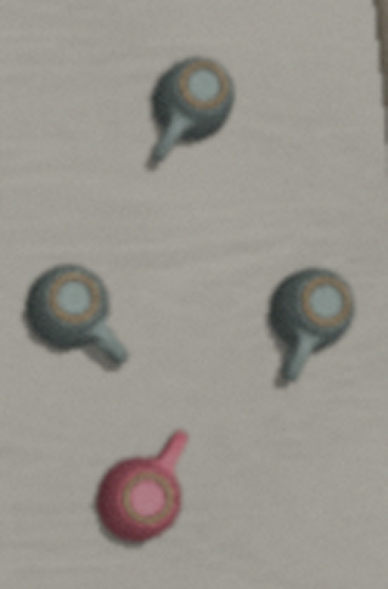

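View pics/c2.png

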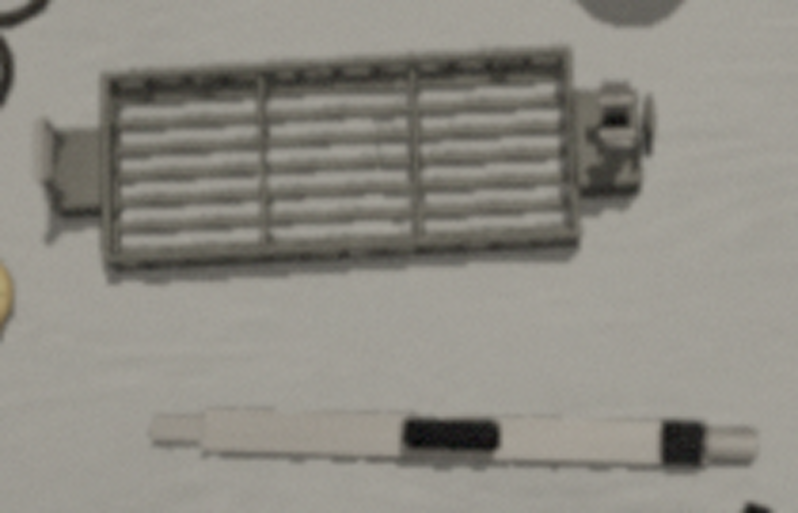

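The close crop confirms three blue-grey cups, with feet at crop (203,84), (74,298) and (326,302), plus the pink one at the bottom, which I leave alone. The carrier rim corners and the bar's tongue (left), grip, thumb pad and stub (right) are also clear.

```bash
python3 - <<'E'
from h import *
d=load('top0')
c1=lambda u,v:((u+.5)/3.1-.5+365,(v+.5)/3.1-.5+185)
c2=lambda u,v:((u+.5)/3.8-.5+160,(v+.5)/3.8-.5+190)
for n,f,h in [('A',(203,84),(154,163)),('B',(74,298),(118,360)),('C',(326,302),(285,380))]:
    X=at(d,*c1(*f),.052);H=at(d,*c1(*h),.025);v=(H-X)[:2]; print(n,X.round(4),'handle ang',np.degrees(np.arctan2(v[1],v[0])).round(1),np.hypot(*v).round(3))
C=[at(d,*c2(*p),.034) for p in [(103,74),(570,48),(578,240),(108,262)]]
print('corners',np.round(C,4).tolist()); m=np.mean(C,0); e=(C[0]+C[3]-C[1]-C[2])[:2]; print('mid',m.round(4),'yaw deg of +y',np.degrees(np.arctan2(e[1],e[0])).round(2),np.hypot(*e)/2, np.linalg.norm(C[0]-C[3]),np.linalg.norm(C[1]-C[2]))
# dividers tops z=.033
for p in [(262,75),(267,240),(412,68),(418,235)]: print('div',at(d,*c2(*p),.033).round(4))
T=at(d,*c2(150,428),.013);S=at(d,*c2(757,446),.014)
G=np.mean([at(d,*c2(*p),.046) for p in[(404,420),(497,424),(497,450),(404,447)]],0)
print('T',T.round(4),'S',S.round(4),'len',np.linalg.norm(T-S),'grip',G.round(4),np.degrees(np.arctan2(*(T-S)[1::-1])).round(2))
print('pad',at(d,*c2(684,443),.022).round(4))
print('clip pix', at(d,*c2(615,115),.09).round(4),'eye L',at(d,*c2(42,120),.08).round(4),at(d,*c2(50,240),.08).round(4))
E
```

```text
A [ 0.6336 -0.2887  0.052 ] handle ang 146.3 0.063
B [ 0.4799 -0.1867  0.052 ] handle ang -141.8 0.054
C [ 0.4718 -0.3673  0.052 ] handle ang 152.8 0.059
corners [[0.658, 0.2639, 0.034], [0.6667, -0.018, 0.034], [0.5497, -0.0202, 0.034], [0.5429, 0.2582, 0.034]]
mid [0.6043 0.121  0.034 ] yaw deg of +y 91.59 0.2802349545815542 0.11530839132493081 0.1170931159416656
div [0.655  0.1673 0.033 ]
div [0.5541 0.1635 0.033 ]
div [0.657  0.0769 0.033 ]
div [0.5551 0.074  0.033 ]
T [0.4462 0.2359 0.013 ] S [ 0.4278 -0.1224  0.014 ] len 0.3588026679197519 grip [0.4353 0.0554 0.046 ] 87.05
pad [ 0.4299 -0.0792  0.022 ]
clip pix [ 0.6109 -0.043   0.09  ] eye L [0.6189 0.2887 0.08  ] [0.548  0.2819 0.08  ]
```

>>> play_rows(
  moves=[
    [[0.0258, -0.0509, -0.004], [0, 0, -0.059], 0.093],
    [[0.0258, -0.0509, -0.004], [0, 0, -0.059], 0.093],
    [[0.0258, -0.0509, -0.004], [0, 0, -0.059], 0.093],
    [[0.0258, -0.0509, -0.004], [0, 0, -0.059], 0.093],
    [[0.0258, -0.0509, -0.004], [0, 0, -0.059], 0.093],
  ],
)

```text
clock: 0.72
tcp_pos: [0.2997, 0.3709, 0.1984]
orientation: [0.0, 0.277, 0.961, -0.0]
contact_force: [0.9, 0.6, 0.3]
gripper_width: 0.0928
grasp_force: 0.0
```

>>> play_rows(
  moves=[
    [[0.0258, -0.0509, -0.004], [0, 0, -0.059], 0.093],
    [[0.0258, -0.0509, -0.004], [0, 0, -0.059], 0.093],
    [[0.0258, -0.0509, -0.004], [0, 0, -0.059], 0.093],
    [[0.0258, -0.0509, -0.004], [0, 0, -0.059], 0.093],
    [[0.0258, -0.0509, -0.004], [0, 0, -0.059], 0.093],
  ],
)

```text
clock: 1.35
tcp_pos: [0.4286, 0.1167, 0.1785]
orientation: [-0.0, 0.415, 0.91, 0.0]
contact_force: [0.8, 0.5, 0.3]
gripper_width: 0.093
grasp_force: 0.0
```

>>> play_rows(
  moves=[
    [[0.0258, -0.0509, -0.004], [0, 0, -0.059], 0.093],
    [[0.0258, -0.0509, -0.004], [0, 0, -0.059], 0.093],
    [[0.0258, -0.0509, -0.004], [0, 0, -0.059], 0.093],
    [[0.0258, -0.0509, -0.004], [0, 0, -0.059], 0.093],
    [[0.0258, -0.0509, -0.004], [0, 0, -0.059], 0.093],
  ],
)

```text
clock: 1.98
tcp_pos: [0.5576, -0.1376, 0.1582]
orientation: [-0.0, 0.544, 0.839, 0.0]
contact_force: [-0.3, 0.7, 0.5]
gripper_width: 0.0929
grasp_force: 0.0
```

>>> play_rows(
  moves=[
    [[0.0258, -0.0509, -0.004], [0, 0, -0.059], 0.093],
    [[0.0258, -0.0509, -0.004], [0, 0, -0.059], 0.093],
    [[0.0258, -0.0509, -0.004], [0, 0, -0.059], 0.093],
    [[0, 0, 0], [0, 0, 0], 0.093],
  ],
)

```text
clock: 2.48
tcp_pos: [0.6332, -0.2948, 0.1446]
orientation: [0.0, 0.618, 0.786, -0.002]
contact_force: [0.0, -0.2, -0.5]
gripper_width: 0.0931
grasp_force: 0.0
```

```bash
cat >> h.py <<'E'
from scipy.spatial.transform import Rotation as Ro
def st():
    s=env.get_state(); w=s['orientation']; R=Ro.from_quat([w[1],w[2],w[3],w[0]])
    return s,R
def delta(pos,fing,tilt=None):
    s,R=st(); ty=R.as_matrix()[:,1]; a=np.degrees(np.arctan2(ty[1],ty[0]))
    f=(fing-a+90)%180-90
    print('clock %.2f'%s['clock'],'tcp',s['tcp_pos'].round(4),'ang %.1f'%a,'zax',R.as_matrix()[:,2].round(3),'q',s['q'].round(2),'w %.4f'%s['gripper_width'],'gf',round(float(s['grasp_force']),1),'F',s['contact_force'].round(1))
    print('shift',(np.array(pos)-s['tcp_pos']).round(4),'turn z',np.radians(f).round(3))
def car(x,y,c=(0.6043,0.121),a=1.6):
    a=np.radians(a); return np.array([c[0]+x*np.cos(a)-y*np.sin(a),c[1]+x*np.sin(a)+y*np.cos(a)])
E
python3 - <<'E'
from h import *
delta((.6336,-.2887,.008),14)
for k in(-92,0,92): print(car(0,k/1000).round(4))
d=snap('side','s1'); l=load('side0')
P=[[.6336,-.2887,.052],[.4799,-.1867,.052],[.4718,-.3673,.052]]
print(proj(l,P).round(1).tolist())
for x,y,z in [(.0585,.14,.034),(.0585,-.14,.034),(-.0585,.14,.034),(-.0585,-.14,.034),(0,.166,.0765),(0,-.166,.075)]: print(proj(l,[*car(x,y),z]).round(1))
im=l['img'][:,:,::-1]
a=cv2.resize(im[190:370,235:395],None,fx=3.3,fy=3.3,interpolation=cv2.INTER_CUBIC); cv2.imwrite('pics/c3.png',a)
E
```

```text
clock 2.48 tcp [ 0.6332 -0.2948  0.1446] ang 13.6 zax [-0.003 -0.004 -1.   ] q [ 0.23  0.78  0.33  1.36 -0.26  1.05  0.84] w 0.0931 gf 0.0 F [ 0.  -0.2 -0.5]
shift [ 0.0004  0.0061 -0.1366] turn z 0.007
[0.6069 0.029 ]
[0.6043 0.121 ]
[0.6017 0.213 ]
[[303.6, 208.3], [359.2, 224.5], [365.0, 199.4]]
[[244.8 331.9]]
[[272.  259.4]]
[[311.6 334.3]]
[[324.2 260.5]]
[[274.  320.8]]
[[298.7 238.3]]
```

View pics/c3.png

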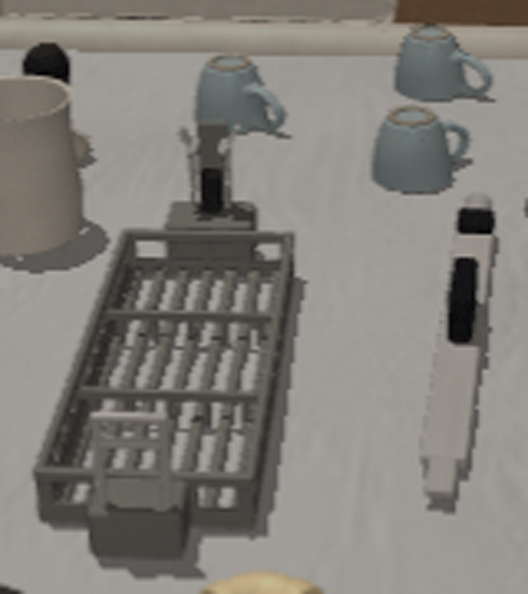

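The cups and the carrier agree between the two views to about 2 mm. Picking cup A first.

>>> play_rows(
  moves=[
    [[0, 0.006, -0.03], [0, 0, 0.007], 0.093],
    [[0, 0, -0.04], [0, 0, 0], 0.093],
    [[0, 0, -0.035], [0, 0, 0], 0.093],
    [[0, 0, -0.02], [0, 0, 0], 0.093],
    [[0, 0, -0.01], [0, 0, 0], 0.093],
  ],
)

```text
clock: 3.15
tcp_pos: [0.6344, -0.2815, 0.0109]
orientation: [-0.001, 0.613, 0.79, 0.0]
contact_force: [-0.1, -0.2, 0.1]
gripper_width: 0.0928
grasp_force: 0.0
```

>>> play_rows(
  moves=[
    [[0, 0, 0], [0, 0, 0], 0.05],
    [[0, 0, 0], [0, 0, 0], 0.04],
    [[0, 0, 0], [0, 0, 0], 0.03],
    [[0, 0, 0], [0, 0, 0], 0.03],
    [[0, 0, 0], [0, 0, 0], 0.03],
  ],
)

```text
clock: 3.78
tcp_pos: [0.6345, -0.2833, 0.0123]
orientation: [0.0, 0.613, 0.79, -0.0]
contact_force: [-2.2, -0.2, 2.1]
gripper_width: 0.0567
grasp_force: 29.9
```

```bash
python3 - <<'E'
from h import *
delta((*car(0,.092-.004),.10),8)
E
```

```text
clock 3.77 tcp [ 0.6345 -0.2833  0.0123] ang 14.4 zax [ 0.    -0.001 -1.   ] q [ 0.24  0.92  0.28  1.46 -0.31  0.8   0.88] w 0.0567 gf 29.9 F [-2.2 -0.2  2.1]
shift [-0.0326  0.4923  0.0877] turn z -0.111
```

>>> play_rows(
  moves=[
    [[0, 0, 0.03], [0, 0, 0], 0.03],
    [[0, 0, 0.055], [0, 0, 0], 0.03],
    [[0, 0.03, 0.05], [0, 0, 0], 0.03],
    [[-0.004, 0.055, 0.005], [0, 0, -0.012], 0.03],
    [[-0.004, 0.055, 0], [0, 0, -0.012], 0.03],
  ],
)

```text
clock: 4.4
tcp_pos: [0.627, -0.1415, 0.1527]
orientation: [0.001, 0.623, 0.782, 0.001]
contact_force: [0.2, 0.6, -2.3]
gripper_width: 0.0567
grasp_force: 29.8
```

>>> play_rows(
  moves=[
    [[-0.004, 0.055, 0], [0, 0, -0.012], 0.03],
    [[-0.004, 0.055, 0], [0, 0, -0.012], 0.03],
    [[-0.004, 0.055, 0], [0, 0, -0.012], 0.03],
    [[-0.004, 0.055, 0], [0, 0, -0.012], 0.03],
    [[-0.004, 0.055, 0], [0, 0, -0.012], 0.03],
  ],
)

```text
clock: 5.03
tcp_pos: [0.6061, 0.1342, 0.1515]
orientation: [-0.0, 0.646, 0.764, 0.0]
contact_force: [0.3, 0.2, -1.8]
gripper_width: 0.0566
grasp_force: 29.8
```

>>> play_rows(
  moves=[
    [[-0.004, 0.05, 0], [0, 0, -0.012], 0.03],
    [[0, 0.032, -0.03], [0, 0, -0.01], 0.03],
    [[0, 0, -0.03], [0, 0, 0], 0.03],
    [[0, 0, 0], [0, 0, 0], 0.03],
    [[0, 0, 0], [0, 0, 0], 0.03],
  ],
)

```text
clock: 5.65
tcp_pos: [0.6035, 0.2133, 0.0927]
orientation: [0.001, 0.655, 0.756, 0.001]
contact_force: [0.4, -0.0, -0.7]
gripper_width: 0.0561
grasp_force: 29.8
```

```bash
python3 - <<'E'
from h import *
delta((*(car(0,.092-.004)+[-.001,.005]),.0203),8)
d=snap('top','t2'); im=d['img'][:,:,::-1]
cv2.imwrite('pics/c4.png',cv2.resize(im[150:290,140:340],None,fx=3.8,fy=3.8,interpolation=cv2.INTER_CUBIC))
E
```

```text
clock 5.65 tcp [0.6035 0.2133 0.0927] ang 8.2 zax [ 0.002 -0.    -1.   ] q [-0.59  0.76  0.37  1.6  -0.34  0.85  0.06] w 0.0561 gf 29.8 F [ 0.4 -0.  -0.7]
shift [-0.0026  0.0007 -0.0724] turn z -0.004
```

View pics/c4.png

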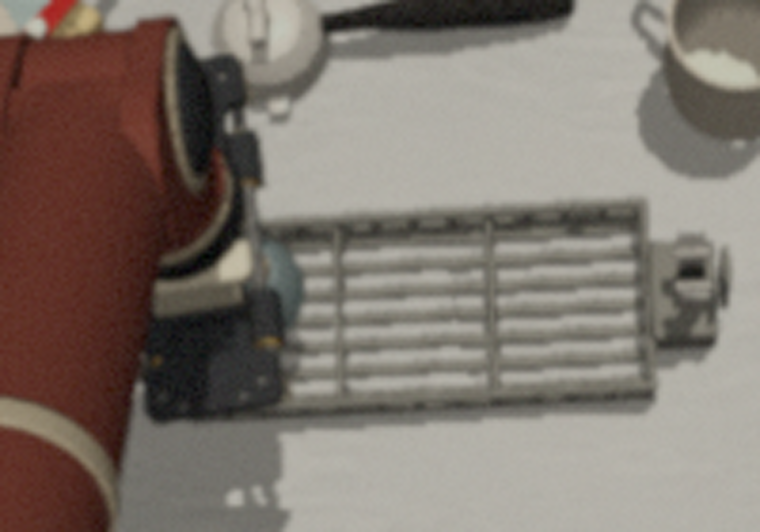

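The arm hides most of well_3, but the cup is in the fingers at crop (280,280), inside the +y compartment. Lowering slowly.

>>> play_rows(
  moves=[
    [[-0.0026, 0.0007, -0.025], [0, 0, 0], 0.03],
    [[0, 0, -0.025], [0, 0, 0], 0.03],
    [[0, 0, -0.012], [0, 0, 0], 0.03],
    [[0, 0, -0.005], [0, 0, 0], 0.03],
    [[0, 0, -0.002], [0, 0, 0], 0.03],
  ],
)

```text
clock: 6.32
tcp_pos: [0.6007, 0.2148, 0.0234]
orientation: [0.0, 0.654, 0.756, 0.001]
contact_force: [0.1, 1.0, -0.8]
gripper_width: 0.0571
grasp_force: 29.8
```

>>> play_rows(
  moves=[
    [[0, 0, -0.0015], [0, 0, 0], 0.03],
    [[0, 0, -0.001], [0, 0, 0], 0.03],
    [[0, 0, 0], [0, 0, 0], 0.03],
  ],
)

```text
clock: 6.7
tcp_pos: [0.6001, 0.2149, 0.0204]
orientation: [0.0, 0.654, 0.756, 0.0]
contact_force: [-0.8, -0.2, -0.8]
gripper_width: 0.0566
grasp_force: 29.8
```

>>> play_rows(
  moves=[
    [[0, 0, -0.001], [0, 0, 0], 0.03],
    [[0, 0, -0.001], [0, 0, 0], 0.03],
    [[0, 0, 0], [0, 0, 0], 0.03],
  ],
)

```text
clock: 7.08
tcp_pos: [0.6002, 0.2149, 0.0202]
orientation: [-0.0, 0.654, 0.756, 0.001]
contact_force: [-2.1, -0.7, 9.5]
gripper_width: 0.0564
grasp_force: 30.1
```

>>> play_rows(
  moves=[
    [[0, 0, 0.0015], [0, 0, 0], 0.062],
    [[0, 0, 0], [0, 0, 0], 0.064],
    [[0, 0, 0.015], [0, 0, 0], 0.064],
    [[0, 0, 0.035], [0, 0, 0], 0.064],
    [[0, 0, 0.05], [0, 0, 0], 0.075],
  ],
)

```text
clock: 7.7
tcp_pos: [0.5991, 0.2146, 0.1201]
orientation: [-0.001, 0.654, 0.756, -0.001]
contact_force: [0.2, -0.1, 0.9]
gripper_width: 0.07
grasp_force: 0.0
```

>>> play_rows(
  moves=[
    [[-0.01, -0.03, 0.03], [0, 0, 0], 0.093],
    [[0, 0, 0], [0, 0, 0], 0.093],
  ],
)

```text
clock: 7.95
tcp_pos: [0.592, 0.1817, 0.1537]
orientation: [0.003, 0.656, 0.755, 0.002]
contact_force: [0.3, 0.3, 0.5]
gripper_width: 0.0893
grasp_force: 0.0
```

```bash
python3 - <<'E'
from h import *
delta((.4799,-.1867,.10),-10)
E
```

```text
clock 7.95 tcp [0.592  0.1817 0.1537] ang 8.0 zax [ 0.007  0.    -1.   ] q [-0.57  0.66  0.4   1.61 -0.3   0.93  0.08] w 0.0893 gf 0.0 F [0.3 0.3 0.5]
shift [-0.1121 -0.3684 -0.0537] turn z -0.315
```

>>> play_rows(
  moves=[
    [[-0.016, -0.0526, 0], [0, 0, -0.045], 0.093],
    [[-0.016, -0.0526, 0], [0, 0, -0.045], 0.093],
    [[-0.016, -0.0526, 0], [0, 0, -0.045], 0.093],
    [[-0.016, -0.0526, 0], [0, 0, -0.045], 0.093],
    [[-0.016, -0.0526, 0], [0, 0, -0.045], 0.093],
  ],
)

```text
clock: 8.57
tcp_pos: [0.5094, -0.0786, 0.149]
orientation: [-0.001, 0.735, 0.678, -0.0]
contact_force: [1.1, -0.5, 0.8]
gripper_width: 0.0933
grasp_force: 0.0
```

>>> play_rows(
  moves=[
    [[-0.016, -0.0526, -0.02], [0, 0, -0.045], 0.093],
    [[-0.016, -0.0526, -0.03], [0, 0, -0.045], 0.093],
    [[0, 0, -0.01], [0, 0, 0], 0.093],
    [[0, 0, 0], [0, 0, 0], 0.093],
    [[0, 0, 0], [0, 0, 0], 0.093],
  ],
)

```text
clock: 9.2
tcp_pos: [0.4792, -0.1811, 0.0898]
orientation: [-0.0, 0.763, 0.646, 0.001]
contact_force: [0.1, -0.4, -0.3]
gripper_width: 0.0929
grasp_force: 0.0
```

```bash
python3 - <<'E'
from h import *
delta((.4799,-.1867,.01),-10)
E
```

```text
clock 9.20 tcp [ 0.4792 -0.1811  0.0898] ang -9.5 zax [ 0.001  0.001 -1.   ] q [ 0.05  0.61  0.41  1.97 -0.4   0.64  0.55] w 0.0929 gf 0.0 F [ 0.1 -0.4 -0.3]
shift [ 0.0007 -0.0056 -0.0798] turn z -0.008
```

>>> play_rows(
  moves=[
    [[0, -0.0056, -0.02], [0, 0, 0], 0.093],
    [[0, 0, -0.03], [0, 0, 0], 0.093],
    [[0, 0, -0.02], [0, 0, 0], 0.093],
    [[0, 0, -0.01], [0, 0, 0], 0.093],
    [[0, 0, 0], [0, 0, 0], 0.093],
  ],
)

```text
clock: 9.82
tcp_pos: [0.4784, -0.188, 0.0097]
orientation: [-0.0, 0.764, 0.645, 0.0]
contact_force: [0.3, -0.2, 0.4]
gripper_width: 0.0931
grasp_force: 0.0
```

>>> play_rows(
  moves=[
    [[0, 0, 0], [0, 0, 0], 0.05],
    [[0, 0, 0], [0, 0, 0], 0.04],
    [[0, 0, 0], [0, 0, 0], 0.03],
    [[0, 0, 0], [0, 0, 0], 0.03],
    [[0, 0, 0], [0, 0, 0], 0.03],
  ],
)

```text
clock: 10.45
tcp_pos: [0.4782, -0.189, 0.0099]
orientation: [0.0, 0.765, 0.644, 0.0]
contact_force: [0.6, 0.1, 1.1]
gripper_width: 0.0571
grasp_force: 29.9
```

```bash
python3 - <<'E'
from h import *
delta((*car(0,.004),.10),-8)
E
```

```text
clock 10.45 tcp [ 0.4782 -0.189   0.0099] ang -9.7 zax [ 0.001 -0.    -1.   ] q [ 0.14  0.74  0.3   2.01 -0.48  0.46  0.63] w 0.0571 gf 29.9 F [0.6 0.1 1.1]
shift [0.126  0.314  0.0901] turn z 0.03
```

>>> play_rows(
  moves=[
    [[0, 0, 0.03], [0, 0, 0], 0.03],
    [[0, 0, 0.055], [0, 0, 0], 0.03],
    [[0.01, 0.025, 0.05], [0, 0, 0.005], 0.03],
    [[0.021, 0.052, 0.005], [0, 0, 0.005], 0.03],
    [[0.021, 0.052, 0], [0, 0, 0.005], 0.03],
  ],
)

```text
clock: 11.08
tcp_pos: [0.5307, -0.0588, 0.1508]
orientation: [0.001, 0.76, 0.65, 0.001]
contact_force: [-0.3, 0.3, -0.6]
gripper_width: 0.0573
grasp_force: 29.8
```

>>> play_rows(
  moves=[
    [[0.021, 0.052, 0], [0, 0, 0.005], 0.03],
    [[0.021, 0.052, 0], [0, 0, 0.005], 0.03],
    [[0.021, 0.052, -0.01], [0, 0, 0.005], 0.03],
    [[0.011, 0.027, -0.025], [0, 0, 0], 0.03],
    [[0, 0, -0.03], [0, 0, 0], 0.03],
  ],
)

```text
clock: 11.7
tcp_pos: [0.6042, 0.1279, 0.0834]
orientation: [-0.001, 0.753, 0.658, 0.001]
contact_force: [-0.2, -0.4, -0.9]
gripper_width: 0.0574
grasp_force: 29.8
```

>>> play_rows(
  moves=[
    [[0, 0, 0], [0, 0, 0], 0.03],
    [[0, 0, 0], [0, 0, 0], 0.03],
  ],
)

```text
clock: 11.95
tcp_pos: [0.6044, 0.1221, 0.0856]
orientation: [0.0, 0.755, 0.655, 0.0]
contact_force: [0.9, -0.6, 0.3]
gripper_width: 0.057
grasp_force: 29.8
```

```bash
python3 - <<'E'
from h import *
delta((*(car(0,.004)+[0,-.002]),.018),-8)
E
```

```text
clock 11.95 tcp [0.6044 0.1221 0.0856] ang -8.1 zax [ 0.001 -0.    -1.   ] q [-0.5   0.75  0.45  1.68 -0.42  0.81 -0.  ] w 0.0570 gf 29.8 F [ 0.9 -0.6  0.3]
shift [-0.0002  0.0009 -0.0676] turn z 0.002
```

>>> play_rows(
  moves=[
    [[0, 0.001, -0.025], [0, 0, 0], 0.03],
    [[0, 0, -0.025], [0, 0, 0], 0.03],
    [[0, 0, -0.01], [0, 0, 0], 0.03],
    [[0, 0, -0.005], [0, 0, 0], 0.03],
    [[0, 0, -0.002], [0, 0, 0], 0.03],
  ],
)

```text
clock: 12.58
tcp_pos: [0.6047, 0.124, 0.0186]
orientation: [0.0, 0.755, 0.656, 0.001]
contact_force: [0.5, 0.5, -0.2]
gripper_width: 0.0577
grasp_force: 29.8
```

>>> play_rows(
  moves=[
    [[0, 0, -0.001], [0, 0, 0], 0.03],
    [[0, 0, -0.001], [0, 0, 0], 0.03],
    [[0, 0, 0], [0, 0, 0], 0.03],
  ],
)

```text
clock: 12.95
tcp_pos: [0.6047, 0.1241, 0.0178]
orientation: [0.0, 0.755, 0.656, 0.001]
contact_force: [-3.3, -0.6, 7.7]
gripper_width: 0.057
grasp_force: 30.2
```

>>> play_rows(
  moves=[
    [[0, 0, 0.001], [0, 0, 0], 0.063],
    [[0, 0, 0], [0, 0, 0], 0.065],
    [[0, 0, 0.015], [0, 0, 0], 0.065],
    [[0, 0, 0.035], [0, 0, 0], 0.065],
    [[0, 0, 0.05], [0, 0, 0], 0.075],
  ],
)

```text
clock: 13.58
tcp_pos: [0.6031, 0.1241, 0.1174]
orientation: [-0.001, 0.755, 0.656, -0.001]
contact_force: [-0.1, -0.2, 0.1]
gripper_width: 0.0712
grasp_force: 0.0
```

>>> play_rows(
  moves=[
    [[-0.016, -0.03, 0.03], [0, 0, 0.03], 0.093],
    [[-0.013, -0.052, 0], [0, 0, 0.05], 0.093],
    [[-0.013, -0.052, 0], [0, 0, 0.05], 0.093],
    [[-0.013, -0.052, 0], [0, 0, 0.05], 0.093],
    [[-0.013, -0.052, 0], [0, 0, 0.05], 0.093],
  ],
)

```text
clock: 14.2
tcp_pos: [0.5357, -0.1157, 0.1478]
orientation: [0.001, 0.674, 0.739, 0.0]
contact_force: [0.4, -0.0, 0.3]
gripper_width: 0.093
grasp_force: 0.0
```

>>> play_rows(
  moves=[
    [[-0.013, -0.052, 0], [0, 0, 0.055], 0.093],
    [[-0.013, -0.052, 0], [0, 0, 0.055], 0.093],
    [[-0.013, -0.052, 0], [0, 0, 0.055], 0.093],
    [[-0.013, -0.052, -0.02], [0, 0, 0.055], 0.093],
    [[-0.013, -0.045, -0.03], [0, 0, 0.055], 0.093],
  ],
)

```text
clock: 14.82
tcp_pos: [0.4711, -0.3701, 0.0981]
orientation: [0.002, 0.567, 0.824, -0.0]
contact_force: [1.6, -0.7, -0.4]
gripper_width: 0.0928
grasp_force: 0.0
```

>>> play_rows(
  moves=[
    [[0, 0, 0], [0, 0, 0], 0.093],
    [[0, 0, 0], [0, 0, 0], 0.093],
    [[0, 0, 0], [0, 0, 0], 0.093],
  ],
)

```text
clock: 15.2
tcp_pos: [0.4726, -0.3652, 0.0977]
orientation: [0.001, 0.566, 0.825, 0.001]
contact_force: [-0.6, 1.2, 1.5]
gripper_width: 0.0931
grasp_force: 0.0
```

```bash
python3 - <<'E'
from h import *
delta((.4718,-.3673,.01),21)
E
```

```text
clock 15.20 tcp [ 0.4726 -0.3652  0.0977] ang 21.1 zax [ 0.002  0.    -1.   ] q [ 0.45  0.68  0.28  1.72 -0.26  0.77  1.23] w 0.0931 gf 0.0 F [-0.6  1.2  1.5]
shift [-0.0008 -0.0021 -0.0877] turn z -0.002
```

>>> play_rows(
  moves=[
    [[-0.001, -0.002, -0.028], [0, 0, 0], 0.093],
    [[0, 0, -0.03], [0, 0, 0], 0.093],
    [[0, 0, -0.02], [0, 0, 0], 0.093],
    [[0, 0, -0.01], [0, 0, 0], 0.093],
    [[0, 0, 0], [0, 0, 0], 0.093],
  ],
)

```text
clock: 15.82
tcp_pos: [0.4705, -0.368, 0.0088]
orientation: [-0.0, 0.566, 0.824, 0.0]
contact_force: [0.4, 0.1, 0.0]
gripper_width: 0.0935
grasp_force: 0.0
```

>>> play_rows(
  moves=[
    [[0, 0, 0], [0, 0, 0], 0.05],
    [[0, 0, 0], [0, 0, 0], 0.04],
    [[0, 0, 0], [0, 0, 0], 0.03],
    [[0, 0, 0], [0, 0, 0], 0.03],
    [[0, 0, 0], [0, 0, 0], 0.03],
  ],
)

```text
clock: 16.45
tcp_pos: [0.4703, -0.369, 0.009]
orientation: [0.0, 0.567, 0.824, 0.0]
contact_force: [-0.2, -0.1, 1.8]
gripper_width: 0.0575
grasp_force: 30.0
```

```bash
python3 - <<'E'
from h import *
delta((*car(0,-.096),.10),8)
E
```

```text
clock 16.45 tcp [ 0.4703 -0.369   0.009 ] ang 20.9 zax [ 0.001 -0.    -1.   ] q [ 0.49  0.81  0.23  1.77 -0.3   0.59  1.27] w 0.0575 gf 30.0 F [-0.2 -0.1  1.8]
shift [0.1367 0.394  0.091 ] turn z -0.225
```

>>> play_rows(
  moves=[
    [[0, 0, 0.03], [0, 0, 0], 0.03],
    [[0, 0, 0.055], [0, 0, 0], 0.03],
    [[0.0075, 0.021, 0.055], [0, 0, -0.015], 0.03],
    [[0.0185, 0.053, 0.005], [0, 0, -0.03], 0.03],
    [[0.0185, 0.053, 0], [0, 0, -0.03], 0.03],
  ],
)

```text
clock: 17.08
tcp_pos: [0.5149, -0.2411, 0.1547]
orientation: [0.001, 0.599, 0.801, 0.0]
contact_force: [1.1, 0.2, -1.4]
gripper_width: 0.0574
grasp_force: 29.9
```

>>> play_rows(
  moves=[
    [[0.0185, 0.053, 0], [0, 0, -0.03], 0.03],
    [[0.0185, 0.053, 0], [0, 0, -0.03], 0.03],
    [[0.0185, 0.053, 0], [0, 0, -0.03], 0.03],
    [[0.0185, 0.053, 0], [0, 0, -0.03], 0.03],
    [[0.0185, 0.053, -0.005], [0, 0, -0.03], 0.03],
  ],
)

```text
clock: 17.7
tcp_pos: [0.6072, 0.0248, 0.1486]
orientation: [0.0, 0.656, 0.754, -0.0]
contact_force: [0.7, 0.1, -2.2]
gripper_width: 0.0576
grasp_force: 29.9
```

>>> play_rows(
  moves=[
    [[0, 0, -0.03], [0, 0, 0], 0.03],
    [[0, 0, -0.02], [0, 0, 0], 0.03],
    [[0, 0, 0], [0, 0, 0], 0.03],
    [[0, 0, 0], [0, 0, 0], 0.03],
  ],
)

```text
clock: 18.2
tcp_pos: [0.6073, 0.0227, 0.0993]
orientation: [0.0, 0.656, 0.755, 0.0]
contact_force: [0.4, 0.0, -1.9]
gripper_width: 0.0577
grasp_force: 29.9
```

```bash
python3 - <<'E'
from h import *
delta((*(car(0,-.096)+[0,-.002]),.017),8)
E
```

```text
clock 18.20 tcp [0.6073 0.0227 0.0993] ang 8.0 zax [ 0.001 -0.    -1.   ] q [-0.3   0.71  0.37  1.69 -0.34  0.8   0.37] w 0.0577 gf 29.9 F [ 0.4  0.  -1.9]
shift [-0.0003  0.0003 -0.0823] turn z 0.0
```

>>> play_rows(
  moves=[
    [[0, 0, -0.035], [0, 0, 0], 0.03],
    [[0, 0, -0.027], [0, 0, 0], 0.03],
    [[0, 0, -0.012], [0, 0, 0], 0.03],
    [[0, 0, -0.005], [0, 0, 0], 0.03],
    [[0, 0, -0.002], [0, 0, 0], 0.03],
  ],
)

```text
clock: 18.82
tcp_pos: [0.6077, 0.023, 0.0185]
orientation: [0.001, 0.656, 0.755, 0.001]
contact_force: [0.1, 0.2, -0.6]
gripper_width: 0.0581
grasp_force: 29.9
```

>>> play_rows(
  moves=[
    [[0, 0, -0.001], [0, 0, 0], 0.03],
    [[0, 0, -0.001], [0, 0, 0], 0.03],
    [[0, 0, 0], [0, 0, 0], 0.03],
  ],
)

```text
clock: 19.2
tcp_pos: [0.6076, 0.0231, 0.017]
orientation: [0.001, 0.656, 0.755, 0.001]
contact_force: [-1.7, 0.4, 4.5]
gripper_width: 0.0577
grasp_force: 30.1
```

>>> play_rows(
  moves=[
    [[0, 0, 0.001], [0, 0, 0], 0.063],
    [[0, 0, 0], [0, 0, 0], 0.065],
    [[0, 0, 0.015], [0, 0, 0], 0.065],
    [[0, 0, 0.035], [0, 0, 0], 0.065],
    [[0, 0, 0.045], [0, 0, 0], 0.075],
  ],
)

```text
clock: 19.82
tcp_pos: [0.6064, 0.0232, 0.1127]
orientation: [-0.001, 0.656, 0.755, -0.001]
contact_force: [0.8, 0.3, -0.9]
gripper_width: 0.0708
grasp_force: 0.0
```

>>> play_rows(
  moves=[
    [[-0.03, 0.005, 0.02], [0, 0, -0.04], 0.06],
    [[-0.05, 0.01, 0], [0, 0, -0.05], 0.06],
    [[-0.05, 0.01, 0], [0, 0, -0.05], 0.06],
    [[-0.04, 0.009, -0.01], [0, 0, -0.05], 0.06],
    [[0, 0, 0], [0, 0, 0], 0.06],
  ],
)

```text
clock: 20.45
tcp_pos: [0.4331, 0.058, 0.1218]
orientation: [-0.002, 0.724, 0.69, -0.001]
contact_force: [0.0, 0.1, -1.0]
gripper_width: 0.0598
grasp_force: 0.0
```

>>> play_rows(
  moves=[
    [[0, 0, 0], [0, 0, 0], 0.06],
    [[0, 0, 0], [0, 0, 0], 0.06],
  ],
)

```text
clock: 20.7
tcp_pos: [0.4389, 0.0568, 0.1223]
orientation: [0.001, 0.725, 0.689, 0.001]
contact_force: [0.3, -0.3, -0.7]
gripper_width: 0.0601
grasp_force: 0.0
```

```bash
python3 - <<'E'
from h import *
delta((.437,.057,.015),-3)
d=snap('top','t3'); im=d['img'][:,:,::-1]
e=snap('side','s3'); im2=e['img'][:,:,::-1]
a=cv2.resize(im[190:325,160:345],(740,540),interpolation=cv2.INTER_CUBIC)
b=cv2.resize(im2[210:370,235:395],(540,540),interpolation=cv2.INTER_CUBIC)
cv2.imwrite('pics/c5.png',cv2.resize(np.hstack([a,b]),(800,338),interpolation=cv2.INTER_AREA))
E
```

```text
clock 20.70 tcp [0.4389 0.0568 0.1223] ang -2.9 zax [ 0.003 -0.    -1.   ] q [-0.5   0.48  0.46  2.13 -0.36  0.61  0.16] w 0.0601 gf 0.0 F [ 0.3 -0.3 -0.7]
shift [-0.0019  0.0002 -0.1073] turn z -0.002
```

View pics/c5.png

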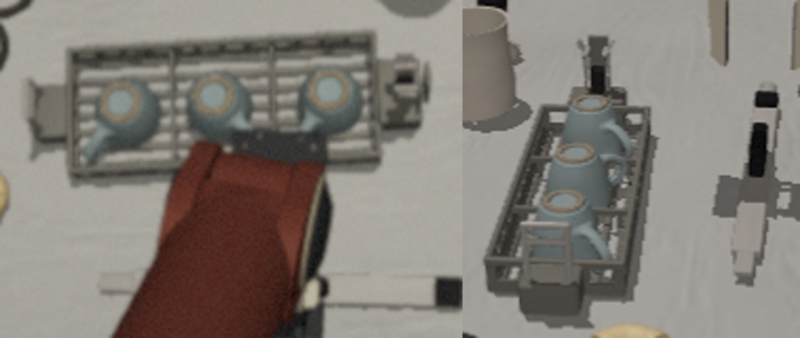

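All three cups stand upright, one per compartment: side-view feet are at crop (590,102), (575,152) and (565,202). Now grasping the bar's grip.

>>> play_rows(
  moves=[
    [[-0.002, 0, -0.04], [0, 0, 0], 0.05],
    [[0, 0, -0.04], [0, 0, 0], 0.05],
    [[0, 0, -0.018], [0, 0, 0], 0.05],
    [[0, 0, -0.007], [0, 0, 0], 0.05],
    [[0, 0, 0], [0, 0, 0], 0.05],
  ],
)

```text
clock: 21.42
tcp_pos: [0.4354, 0.0569, 0.0166]
orientation: [0.0, 0.725, 0.689, 0.0]
contact_force: [0.9, 0.7, 0.3]
gripper_width: 0.0501
grasp_force: 0.0
```

>>> play_rows(
  moves=[
    [[0, 0, 0], [0, 0, 0], 0.02],
    [[0, 0, 0], [0, 0, 0], 0],
    [[0, 0, 0], [0, 0, 0], 0],
    [[0, 0, 0], [0, 0, 0], 0],
    [[0, 0, 0], [0, 0, 0], 0],
  ],
)

```text
clock: 22.05
tcp_pos: [0.4361, 0.0572, 0.0171]
orientation: [0.001, 0.725, 0.689, 0.001]
contact_force: [1.9, -0.1, 3.2]
gripper_width: 0.0157
grasp_force: 30.0
```

```bash
python3 - <<'E'
from h import *
delta((.437,.057,.017),-3)
E
```

```text
clock 22.05 tcp [0.4361 0.0572 0.0171] ang -2.9 zax [ 0.002  0.    -1.   ] q [-0.35  0.67  0.26  2.21 -0.53  0.32  0.3 ] w 0.0157 gf 30.0 F [ 1.9 -0.1  3.2]
shift [ 0.0009 -0.0002 -0.0001] turn z -0.002
```

>>> play_rows(
  moves=[
    [[0, 0, 0.015], [0, 0, 0], 0],
    [[0, 0, 0.04], [0, 0, 0], 0],
    [[0, 0, 0.04], [0, 0, 0.02], 0],
    [[0.02, 0.004, 0.021], [-0.02, 0, 0.02], 0],
    [[0.035, 0.006, 0], [-0.03, 0, 0.02], 0],
  ],
)

```text
clock: 22.68
tcp_pos: [0.4891, 0.067, 0.1339]
orientation: [0.018, 0.703, 0.71, -0.018]
contact_force: [0.3, 0.2, -4.0]
gripper_width: 0.016
grasp_force: 30.0
```

>>> play_rows(
  moves=[
    [[0.04, 0.006, 0], [-0.03, 0, 0.019], 0],
    [[0.04, 0.006, 0], [-0.03, 0, 0], 0],
    [[0.034, 0.004, 0], [-0.03, -0.004, 0], 0],
    [[0, 0, 0], [0, 0, 0], 0],
    [[0, 0, 0], [0, 0, 0], 0],
  ],
)

```text
clock: 23.3
tcp_pos: [0.6017, 0.0828, 0.1313]
orientation: [0.049, 0.695, 0.715, -0.05]
contact_force: [0.2, -0.8, -2.8]
gripper_width: 0.0158
grasp_force: 30.0
```

```bash
python3 - <<'E'
from h import *
delta((.6053,.0836,.133),1.6)
s,R=st(); M=R.as_matrix(); bx=M[:,1]*np.sign(M[0,1]); bz=-M[:,2]; by=np.cross(bz,bx)
print('by',by.round(4),'yaw',np.degrees(np.arctan2(by[1],by[0])),'pitch',np.degrees(np.arcsin(by[2])))
P=s['tcp_pos']+.017*bz
pts={'grip':P,'tongue':P+.18*by-.024*bz,'stub':P-.166*by-.024*bz,'stubend':P-.181*by-.024*bz}
d=snap('top','t4'); e=snap('side','s4')
E_=[*car(0,.166),.0765]; Cl=[*car(0,-.166),.084]
for k,v in list(pts.items())+[('eye',E_),('clip',Cl)]: print(k,v.round(4),'top',proj(d,v).round(1)[0],'side',proj(e,v).round(1)[0])
a=cv2.resize(e['img'][200:350,235:365,::-1],None,fx=4,fy=4,interpolation=cv2.INTER_CUBIC)
b=cv2.resize(d['img'][195:270,155:205,::-1],None,fx=4,fy=4,interpolation=cv2.INTER_CUBIC)
c=cv2.resize(d['img'][195:270,305:355,::-1],None,fx=4,fy=4,interpolation=cv2.INTER_CUBIC)
bc=np.vstack([b,c]); print(a.shape,bc.shape); cv2.imwrite('pics/c6.png',np.hstack([a,bc]))
E
```

```text
clock 23.30 tcp [0.6017 0.0828 0.1313] ang 1.6 zax [ 0.001 -0.14  -0.99 ] q [-0.56  0.71  0.54  1.65 -0.26  0.89  0.07] w 0.0158 gf 30.0 F [ 0.2 -0.8 -2.8]
shift [0.0036 0.0008 0.0017] turn z -0.0
by [-0.0284  0.9898 -0.1399] yaw 91.64151094214722 pitch -8.041460097408814
grip [0.6016 0.0851 0.1482] top [259.6 219. ] side [290.9 231.8]
tongue [0.5966 0.2599 0.0992] top [181.2 228.8] side [278.2 300.5]
stub [ 0.6064 -0.0825  0.1476] top [340.9 214.9] side [301.1 201.9]
stubend [ 0.6068 -0.0974  0.1497] top [348.1 214.3] side [301.9 198.8]Traceback (most recent call last):
  File "<stdin>", line 9, in <module>
AttributeError: 'list' object has no attribute 'round'. Did you mean: 'count'?
```

```bash
python3 - <<'E'
from h import *
d=load('t4');e=load('s4')
for k,v in [('eye',[*car(0,.166),.0765]),('eyetop',[*car(0,.166),.084]),('clip',[*car(0,-.166),.084])]: print(k,np.round(v,4),'top',proj(d,v).round(1)[0],'side',proj(e,v).round(1)[0])
a=cv2.resize(e['img'][200:350,235:365,::-1],None,fx=4,fy=4,interpolation=cv2.INTER_CUBIC)
b=cv2.resize(d['img'][195:270,155:215,::-1],None,fx=4,fy=4,interpolation=cv2.INTER_CUBIC)
c=cv2.resize(d['img'][195:270,305:365,::-1],None,fx=4,fy=4,interpolation=cv2.INTER_CUBIC)
cv2.imwrite('pics/c6.png',np.hstack([a,np.vstack([b,c])]))
E
```

```text
eye [0.5997 0.2869 0.0765] top [171.6 230.1] side [274.  320.8]
eyetop [0.5997 0.2869 0.084 ] top [170.7 229.3] side [273.8 317. ]
clip [ 0.6089 -0.0449  0.084 ] top [322.3 221.4] side [298.5 234.6]
```

View pics/c6.png

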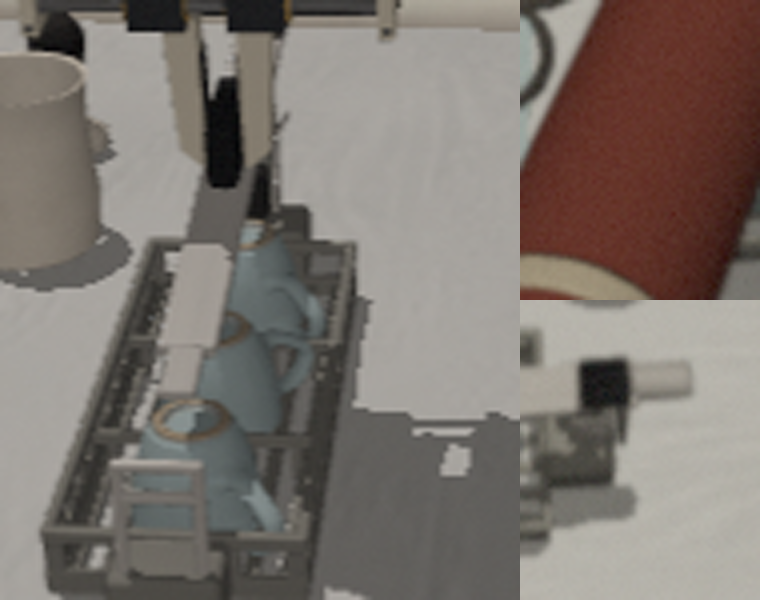

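In the side crop the tongue tip is near (181,391), and the eye opening is centred near (158,481), between wires at y 465 and 497. The top crop shows the stub end at (692,378), as predicted. The tongue looks a few mm off its prediction, so I'll fit the bar's tilt and yaw in the hand numerically.

```bash
cat > fit.py <<'E'
from h import *
def bar(f,s=None,verbose=1):
    e=load(f); im=cv2.GaussianBlur(e['img'].astype(np.float32).mean(2),(0,0),.7); im=cv2.resize(im,None,fx=4,fy=4,interpolation=cv2.INTER_CUBIC)
    s,R=st(); M=R.as_matrix(); sg=np.sign(M[0,1]); B=np.c_[M[:,1]*sg,np.cross(-M[:,2],M[:,1]*sg),-M[:,2]]
    P=s['tcp_pos']+.017*B[:,2]
    def poly(dy,dp,dl):
        Q=B@Ro.from_rotvec([np.radians(dp),0,np.radians(dy)]).as_matrix()
        o=np.array([[-13,90,-20],[13,90,-20],[13,150,-20],[8,150,-21],[8,180,-21],[-8,180,-21],[-8,150,-21],[-13,150,-20]])/1000+[0,dl,0]
        return proj(e,P+o@Q.T),P+Q@np.array([0,.18+dl,-.024])
    best=[]
    for dy in np.arange(-2,2.1,.25):
        for dp in np.arange(-2,4.1,.25):
            for dl in (-.004,-.002,0,.002,.004):
                p,t=poly(dy,dp,dl); q=np.round(p*4+1.5).astype(np.int32)
                m=np.zeros(im.shape,np.uint8); cv2.fillPoly(m,[q],1)
                x0,y0=q.min(0)-12;x1,y1=q.max(0)+12; mm=m[y0:y1,x0:x1]; I=im[y0:y1,x0:x1]
                inn=cv2.erode(mm,np.ones((5,5))); ring=cv2.dilate(mm,np.ones((13,13)))-cv2.dilate(mm,np.ones((5,5)))
                a=I[inn>0]; best.append((I[ring>0].mean()*1-a.mean()+1.5*a.std(),dy,dp,dl,t))
    best.sort(key=lambda b:b[0])
    for b in best[:6]: print(np.round(b[:4],3),b[4].round(4))
    print('nominal tongue',poly(0,0,0)[1].round(4)); print([b[0] for b in best if b[1]==b[2]==b[3]==0])
E
python3 -c "
from fit import *
bar('s4')"
```

```text
[-3.3086e+01  2.5000e-01  2.5000e-01 -2.0000e-03] [0.5964 0.2579 0.1012]
[-3.286e+01  2.500e-01 -2.500e-01 -4.000e-03] [0.5965 0.2555 0.0999]
[-3.286e+01  2.500e-01  5.000e-01 -2.000e-03] [0.5964 0.2581 0.1019]
[-32.714   0.5     1.25    0.   ] [0.5956 0.2607 0.104 ]
[-3.2697e+01  2.5000e-01  0.0000e+00 -4.0000e-03] [0.5965 0.2557 0.1007]
[-32.685   0.5     1.      0.   ] [0.5956 0.2605 0.1032]
nominal tongue [0.5972 0.2597 0.1001]
[np.float32(-29.676994)]
```

>>> play_rows(
  moves=[
    [[0.0027, 0.005, -0.01], [0, 0, 0], 0],
    [[0, 0.005, -0.009], [0, 0, 0], 0],
    [[0, 0.003, -0.0035], [0, 0, 0], 0],
    [[0, 0, 0], [0, 0, 0], 0],
    [[0, 0, 0], [0, 0, 0], 0],
  ],
)

```text
clock: 24.02
tcp_pos: [0.6069, 0.0958, 0.1105]
orientation: [0.051, 0.695, 0.715, -0.048]
contact_force: [0.5, -0.3, -3.6]
gripper_width: 0.0155
grasp_force: 30.0
```

```bash
python3 - <<'E'
from fit import *
delta((.6053,.0836,.133),1.6)
e=snap('side','s5'); bar('s5')
print(proj(e,[[.599,.2869,.0765],[.599,.2869,.0845]]).round(1).tolist())
cv2.imwrite('pics/c7.png',cv2.resize(e['img'][270:345,240:330,::-1],None,fx=8,fy=8,interpolation=cv2.INTER_CUBIC))
E
```

```text
clock 24.02 tcp [0.6069 0.0958 0.1105] ang 1.7 zax [ 0.007 -0.14  -0.99 ] q [-0.57  0.74  0.53  1.65 -0.28  0.86  0.06] w 0.0155 gf 30.0 F [ 0.5 -0.3 -3.6]
shift [-0.0016 -0.0122  0.0225] turn z -0.001
[-4.0334e+01  2.5000e-01  0.0000e+00 -4.0000e-03] [0.6012 0.269  0.079 ]
[-4.0207e+01  2.5000e-01  7.5000e-01 -2.0000e-03] [0.6011 0.2716 0.081 ]
[-4.0141e+01  2.5000e-01  2.5000e-01 -4.0000e-03] [0.6012 0.2692 0.0798]
[-3.9702e+01  0.0000e+00  0.0000e+00 -4.0000e-03] [0.602 0.269 0.079]
[-3.9664e+01  0.0000e+00 -2.5000e-01 -4.0000e-03] [0.602  0.2688 0.0783]
[-3.9648e+01  2.5000e-01  5.0000e-01 -2.0000e-03] [0.6011 0.2714 0.0802]
nominal tongue [0.6019 0.2729 0.0785]
[np.float32(-31.613995)]
[[274.4, 320.8], [274.2, 316.7]]
```

View pics/c7.png

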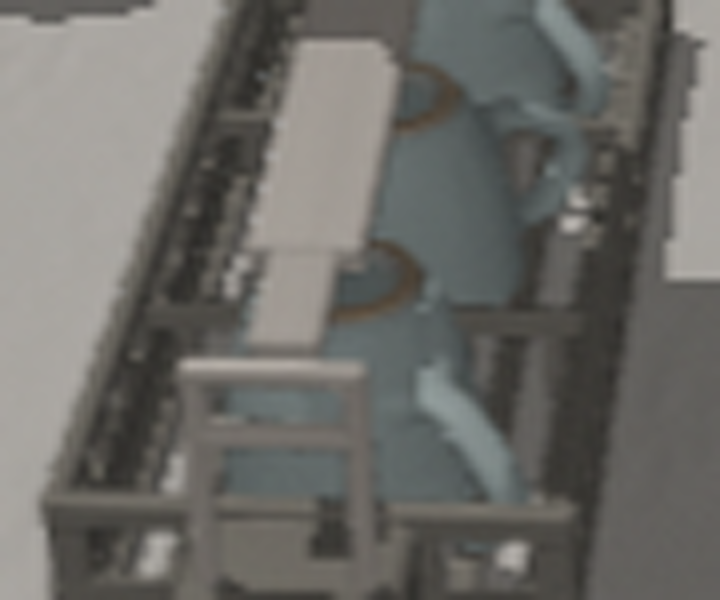

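The tongue tip end is at crop (288,348), and the eye opening is centred at (276,403), between wires at 370 and 436. The tip is just short of the eye and slightly to the right of it.

```bash
python3 - <<'E'
from h import *
e=load('s5')
def aty(u,v,y):
    c,r=ray(e,(u+.5)/8-.5+240,(v+.5)/8-.5+270); return (c+r*(y-c[1])/r[1]).round(4)
print('eye',aty(276,403,.2869),'top wire',aty(276,370,.2869),'low',aty(276,436,.2869))
for y in(.269,.271,.273): print('tip mid',aty(288,348,y),'top edge',aty(288,345,y))
print('flat end top edge',aty(310,249,.241))
E
```

```text
eye [0.5995 0.2869 0.0782] top wire [0.5991 0.2869 0.0862] low [0.6    0.2869 0.07  ]
tip mid [0.6004 0.269  0.08  ] top edge [0.6003 0.269  0.0808]
tip mid [0.5999 0.271  0.0813] top edge [0.5999 0.271  0.0821]
tip mid [0.5995 0.273  0.0826] top edge [0.5994 0.273  0.0834]
flat end top edge [0.6006 0.241  0.0872]
```

```bash
python3 - <<'E'
from h import *
e=load('s5')
for u in (271,273,275,277,279,284): print(u,[(v,e['img'][v,u].tolist()) for v in range(297,325)] if u in(275,) else [(v,int(e['img'][v,u].mean())) for v in range(297,325)])
E
```

```text
271 [(297, 145), (298, 130), (299, 140), (300, 144), (301, 119), (302, 120), (303, 113), (304, 80), (305, 88), (306, 85), (307, 117), (308, 119), (309, 127), (310, 127), (311, 139), (312, 137), (313, 107), (314, 106), (315, 168), (316, 140), (317, 107), (318, 102), (319, 109), (320, 108), (321, 104), (322, 88), (323, 106), (324, 113)]
273 [(297, 158), (298, 157), (299, 157), (300, 150), (301, 124), (302, 128), (303, 133), (304, 140), (305, 158), (306, 153), (307, 154), (308, 154), (309, 154), (310, 153), (311, 154), (312, 144), (313, 114), (314, 113), (315, 168), (316, 142), (317, 109), (318, 100), (319, 112), (320, 111), (321, 109), (322, 100), (323, 105), (324, 113)]
275 [(297, [164, 158, 152]), (298, [165, 159, 152]), (299, [165, 159, 152]), (300, [159, 153, 147]), (301, [154, 149, 142]), (302, [159, 153, 147]), (303, [159, 154, 147]), (304, [159, 153, 146]), (305, [159, 154, 147]), (306, [160, 155, 147]), (307, [160, 154, 147]), (308, [160, 153, 147]), (309, [162, 155, 149]), (310, [161, 156, 149]), (311, [162, 155, 150]), (312, [153, 147, 141]), (313, [122, 117, 112]), (314, [11
[... 570 characters left out ...]
, (323, 104), (324, 112)]
279 [(297, 155), (298, 155), (299, 155), (300, 151), (301, 146), (302, 152), (303, 152), (304, 152), (305, 152), (306, 153), (307, 152), (308, 149), (309, 145), (310, 144), (311, 139), (312, 127), (313, 105), (314, 106), (315, 153), (316, 143), (317, 115), (318, 101), (319, 103), (320, 104), (321, 104), (322, 105), (323, 102), (324, 112)]
284 [(297, 156), (298, 153), (299, 149), (300, 147), (301, 121), (302, 107), (303, 111), (304, 77), (305, 79), (306, 79), (307, 79), (308, 70), (309, 82), (310, 95), (311, 102), (312, 107), (313, 108), (314, 109), (315, 137), (316, 144), (317, 114), (318, 103), (319, 104), (320, 105), (321, 105), (322, 106), (323, 105), (324, 104)]
```

The end face shows in rows 313–314, so the tip is about 2.3 mm above the eye centre, which agrees with the kinematics. Inserting along the bar axis.

>>> play_rows(
  moves=[
    [[-0.001, 0.005, -0.0009], [0, 0, 0], 0],
    [[0, 0.005, -0.0007], [0, 0, 0], 0],
    [[0, 0.005, -0.0007], [0, 0, 0], 0],
    [[0, 0.004, -0.0006], [0, 0, 0], 0],
    [[0, 0, 0], [0, 0, 0], 0],
  ],
)

```text
clock: 24.7
tcp_pos: [0.6055, 0.1159, 0.1071]
orientation: [0.051, 0.695, 0.716, -0.048]
contact_force: [-0.3, 0.2, -2.2]
gripper_width: 0.0159
grasp_force: 30.0
```

>>> play_rows(
  moves=[
    [[0, 0.004, -0.0006], [0, 0, 0], 0],
    [[0, 0.004, -0.0006], [0, 0, 0], 0],
    [[0, 0.003, -0.0004], [0, 0, 0], 0],
    [[0, 0, 0], [0, 0, 0], 0],
  ],
)

```text
clock: 25.2
tcp_pos: [0.6055, 0.1267, 0.1056]
orientation: [0.051, 0.695, 0.716, -0.048]
contact_force: [-0.3, 0.1, -3.2]
gripper_width: 0.0161
grasp_force: 30.0
```

```bash
python3 - <<'E'
from h import *
delta((.6053,.0836,.133),1.6)
e=snap('side','s6')
for u in (273,275,277): print(u,[(v,int(e['img'][v,u].mean())) for v in range(304,340)])
s,R=st(); M=R.as_matrix(); sg=np.sign(M[0,1]); bx=M[:,1]*sg; bz=-M[:,2]; by=np.cross(bz,bx)
P=s['tcp_pos']+.017*bz; t=P+.18*by-.024*bz; print('tip',t.round(4),'stub',(P-.166*by-.024*bz).round(4), 'pitch',np.degrees(np.arcsin(by[2])).round(2))
print(proj(e,[t+.003*bz,t-.003*bz]).round(1).tolist())
E
```

```text
clock 25.20 tcp [0.6055 0.1267 0.1056] ang 1.7 zax [ 0.006 -0.139 -0.99 ] q [-0.62  0.76  0.53  1.63 -0.29  0.87  0.01] w 0.0161 gf 30.0 F [-0.3  0.1 -3.2]
shift [-0.0002 -0.0431  0.0274] turn z -0.002
273 [(304, 158), (305, 159), (306, 159), (307, 159), (308, 159), (309, 159), (310, 160), (311, 159), (312, 156), (313, 147), (314, 155), (315, 169), (316, 143), (317, 111), (318, 110), (319, 93), (320, 102), (321, 156), (322, 156), (323, 156), (324, 155), (325, 145), (326, 113), (327, 103), (328, 100), (329, 101), (330, 101), (331, 101), (332, 104), (333, 104), (334, 86), (335, 109), (336, 105), (337, 107), (338, 105), (339, 105)]
275 [(304, 158), (305, 158), (306, 158), (307, 158), (308, 159), (309, 159), (310, 159), (311, 158), (312, 155), (313, 150), (314, 156), (315, 169), (316, 143), (317, 112), (318, 110), (319, 92), (320, 103), (321, 155), (322, 154), (323, 154), (324, 153), (325, 145), (326, 115), (327, 103), (328, 103), (329, 102), (330, 102), (331, 101), (332, 102), (333, 91), (334, 80), (335, 90), (336, 88), (337, 83), (338, 58), (339, 66)]
277 [(304, 157), (305, 157), (306, 157), (307, 156), (308, 156), (309, 156), (310, 156), (311, 157), (312, 154), (313, 146), (314, 154), (315, 164), (316, 142), (317, 113), (318, 96), (319, 90), (320, 100), (321, 145), (322, 139), (323, 129), (324, 122), (325, 114), (326, 101), (327, 99), (328, 103), (329, 102), (330, 102), (331, 100), (332, 84), (333, 68), (334, 72), (335, 60), (336, 58), (337, 57), (338, 59), (339, 59)]
tip [0.6004 0.3035 0.0736] stub [ 0.6104 -0.039   0.1219] pitch -8.03
[[271.6, 326.6], [271.9, 329.3]]
```

The tongue now shows bright in rows 321–325 beyond the top wire, so it is through the eye. Swinging the stub end down about the eye.

>>> play_rows(
  moves=[
    [[-0.0005, -0.0005, -0.0032], [0.02, 0.0006, 0], 0],
    [[0, -0.0005, -0.0032], [0.02, 0.0006, 0], 0],
    [[0, -0.0004, -0.0032], [0.02, 0.0006, 0], 0],
    [[0, -0.0004, -0.003], [0.0185, 0.0005, 0], 0],
    [[0, 0, 0], [0, 0, 0], 0],
  ],
)

```text
clock: 25.88
tcp_pos: [0.605, 0.1233, 0.093]
orientation: [0.023, 0.697, 0.716, -0.021]
contact_force: [-0.3, 0.6, -3.5]
gripper_width: 0.0159
grasp_force: 30.0
```

```bash
cat > b.py <<'E'
from h import *
def B():
    s,R=st(); M=R.as_matrix(); sg=np.sign(M[0,1]); bx=M[:,1]*sg; bz=-M[:,2]; by=np.cross(bz,bx)
    P=s['tcp_pos']+.017*bz; t=P+.18*by-.024*bz
    print(s['clock'],s['tcp_pos'].round(4),'tip',t.round(4),'stub',(P-.166*by-.024*bz).round(4),'pad',(P-.134*by-.012*bz).round(4),'pitch',np.degrees(np.arcsin(by[2])).round(2),s['contact_force'].round(1),s['ft_torque'].round(2))
E
python3 - <<'E'
from b import *
B()
d=snap('top','t7'); e=snap('side','s7')
a=cv2.resize(d['img'][195:255,285:360,::-1],(540,432),interpolation=cv2.INTER_CUBIC)
cv2.imwrite('pics/c8.png',a)
print('clip',proj(d,[[*car(0,-.166),.09],[*car(-.01,-.166),.09],[*car(.01,-.166),.09]]).round(1).tolist())
E
```

```text
25.875 [0.605  0.1233 0.093 ] tip [0.6002 0.3024 0.0749] stub [ 0.6096 -0.0428  0.0962] pad [ 0.6087 -0.0101  0.1062] pitch -3.53 [-0.3  0.6 -3.5] [ 0.14  0.01 -0.04]
clip [[322.4, 220.8], [322.6, 225.3], [322.1, 216.3]]
```

View pics/c8.png

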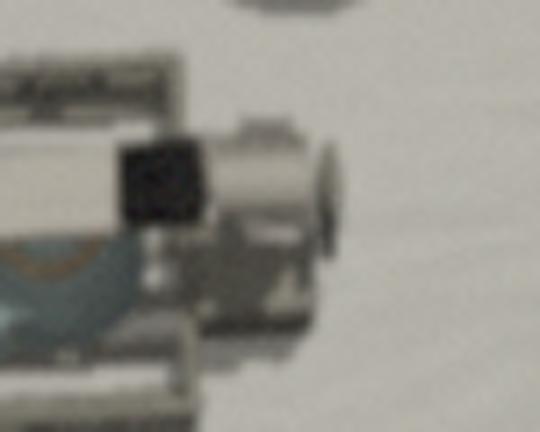

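The stub spans crop rows 145–210, between the far lip at y 130 and the near lip at y 228, so it is centred. The thumb pad is at (162,180). Lowering on until it rests on the lips.

>>> play_rows(
  moves=[
    [[0, -0.0001, -0.0007], [0.0044, 0, 0], 0],
    [[0, -0.0001, -0.0007], [0.0044, 0, 0], 0],
    [[0, -0.0001, -0.0007], [0.0044, 0, 0], 0],
    [[0, 0, 0], [0, 0, 0], 0],
  ],
)

```text
clock: 26.48
tcp_pos: [0.6056, 0.124, 0.0914]
orientation: [0.019, 0.697, 0.717, -0.016]
contact_force: [0.7, 0.2, -1.7]
gripper_width: 0.0156
grasp_force: 30.0
```

```bash
python3 -c "
from b import *
B()"
```

```text
26.475 [0.6056 0.124  0.0914] tip [0.6004 0.3034 0.0757] stub [ 0.6104 -0.042   0.0924] pad [ 0.6094 -0.0095  0.1028] pitch -2.76 [ 0.7  0.2 -1.7] [-0.07 -0.04  0.03]
```

>>> play_rows(
  moves=[
    [[0, 0, 0], [0, 0, 0], 0.03],
    [[0, 0, 0], [0, 0, 0], 0.05],
    [[0, 0, 0.01], [0, 0, 0], 0.05],
    [[0, 0, 0.025], [0, 0, 0], 0.05],
    [[0, 0, 0.025], [0.048, 0, 0], 0.05],
  ],
)

```text
clock: 27.1
tcp_pos: [0.6051, 0.1258, 0.152]
orientation: [0.001, 0.696, 0.718, 0.002]
contact_force: [0.6, -0.2, 0.0]
gripper_width: 0.0496
grasp_force: 0.0
```

>>> play_rows(
  moves=[
    [[0.001, -0.044, 0], [0, 0, 0], 0],
    [[0.001, -0.045, 0], [0, 0, 0], 0],
    [[0.001, -0.044, 0], [0, 0, 0], 0],
    [[0, 0, 0], [0, 0, 0], 0],
    [[0, 0, 0], [0, 0, 0], 0],
  ],
)

```text
clock: 27.72
tcp_pos: [0.6084, -0.0081, 0.1515]
orientation: [0.001, 0.697, 0.717, 0.002]
contact_force: [0.7, 0.6, 0.2]
gripper_width: 0.0044
grasp_force: 0.0
```

```bash
python3 - <<'E'
from h import *
delta((.6095,-.0095,.105),1.6)
d=snap('top','t8'); e=snap('side','s8')
im=d['img']
# stub end / pad dark check in top vs t7, tongue profile in side
for u in (273,275,277): print(u,[(v,int(e['img'][v,u].mean())) for v in range(312,332)])
E
```

```text
clock 27.73 tcp [ 0.6084 -0.0081  0.1515] ang 1.7 zax [ 0.004  0.001 -1.   ] q [-0.29  0.65  0.45  1.65 -0.34  0.92  0.32] w 0.0044 gf 0.0 F [0.7 0.6 0.2]
shift [ 0.0011 -0.0014 -0.0465] turn z -0.001
273 [(312, 152), (313, 149), (314, 149), (315, 163), (316, 137), (317, 107), (318, 105), (319, 86), (320, 96), (321, 149), (322, 149), (323, 149), (324, 148), (325, 132), (326, 104), (327, 93), (328, 97), (329, 96), (330, 96), (331, 98)]
275 [(312, 152), (313, 148), (314, 146), (315, 164), (316, 138), (317, 107), (318, 106), (319, 87), (320, 96), (321, 147), (322, 147), (323, 146), (324, 146), (325, 131), (326, 103), (327, 96), (328, 98), (329, 98), (330, 97), (331, 96)]
277 [(312, 149), (313, 146), (314, 142), (315, 159), (316, 137), (317, 109), (318, 105), (319, 85), (320, 92), (321, 140), (322, 137), (323, 132), (324, 122), (325, 108), (326, 94), (327, 92), (328, 98), (329, 97), (330, 97), (331, 94)]
```

Tongue still in the eye. Pressing on the pad slowly.

>>> play_rows(
  moves=[
    [[0.001, -0.0015, -0.025], [0, 0, 0], 0],
    [[0, 0, -0.015], [0, 0, 0], 0],
    [[0, 0, -0.004], [0, 0, 0], 0],
    [[0, 0, -0.002], [0, 0, 0], 0],
    [[0, 0, -0.001], [0, 0, 0], 0],
  ],
)

```text
clock: 28.45
tcp_pos: [0.6095, -0.0104, 0.1045]
orientation: [0.002, 0.697, 0.717, 0.002]
contact_force: [-0.5, 1.5, 0.5]
gripper_width: 0.0004
grasp_force: 0.0
```

>>> play_rows(
  moves=[
    [[0, 0, -0.0015], [0, 0, 0], 0],
    [[0, 0, -0.0015], [0, 0, 0], 0],
    [[0, 0, -0.001], [0, 0, 0], 0],
  ],
)

```text
clock: 28.82
tcp_pos: [0.6101, -0.0107, 0.1018]
orientation: [0.002, 0.697, 0.717, 0.002]
contact_force: [-0.9, 0.0, 8.8]
gripper_width: 0.0006
grasp_force: 4.1
```

>>> play_rows(
  moves=[
    [[0, 0, -0.001], [0, 0, 0], 0],
    [[0, 0, -0.001], [0, 0, 0], 0],
    [[0, 0, -0.001], [0, 0, 0], 0],
  ],
)

```text
clock: 29.2
tcp_pos: [0.6103, -0.0109, 0.0997]
orientation: [0.003, 0.697, 0.717, 0.003]
contact_force: [-2.6, 0.5, 10.7]
gripper_width: -0.0
grasp_force: 5.9
```

>>> play_rows(
  moves=[
    [[0, 0, -0.001], [0, 0, 0], 0],
    [[0, 0, -0.001], [0, 0, 0], 0],
    [[0, 0, -0.001], [0, 0, 0], 0],
  ],
)

```text
clock: 29.58
tcp_pos: [0.6102, -0.0111, 0.0968]
orientation: [0.003, 0.697, 0.717, 0.002]
contact_force: [-2.8, 0.3, 11.4]
gripper_width: 0.0002
grasp_force: 5.7
```

>>> play_rows(
  moves=[
    [[0, 0, -0.001], [0, 0, 0], 0],
    [[0, 0, -0.001], [0, 0, 0], 0],
    [[0, 0, -0.001], [0, 0, 0], 0],
  ],
)

```text
clock: 29.95
tcp_pos: [0.6098, -0.0114, 0.0925]
orientation: [0.003, 0.697, 0.717, 0.002]
contact_force: [-0.3, -0.8, 2.9]
gripper_width: 0.0003
grasp_force: 1.4
```

>>> play_rows(
  moves=[
    [[0, 0, -0.001], [0, 0, 0], 0],
    [[0, 0, -0.001], [0, 0, 0], 0],
    [[0, 0, -0.001], [0, 0, 0], 0],
  ],
)

```text
clock: 30.32
tcp_pos: [0.6089, -0.0101, 0.0875]
orientation: [0.001, 0.697, 0.717, 0.001]
contact_force: [-0.3, 0.6, -0.1]
gripper_width: 0.0004
grasp_force: 0.0
```

>>> play_rows(
  moves=[
    [[0, 0, -0.0008], [0, 0, 0], 0],
    [[0, 0, -0.0008], [0, 0, 0], 0],
    [[0, 0, -0.0008], [0, 0, 0], 0],
    [[0, 0, 0], [0, 0, 0], 0],
  ],
)

```text
clock: 30.82
tcp_pos: [0.6095, -0.0102, 0.0873]
orientation: [0.001, 0.697, 0.717, 0.002]
contact_force: [-2.3, 0.1, 9.0]
gripper_width: 0.0007
grasp_force: 4.7
```

It bottoms out at z = 0.0873, against a home height of 87 mm. Retracting and checking.

>>> play_rows(
  moves=[
    [[0, 0, 0.01], [0, 0, 0], 0],
    [[0, 0, 0.04], [0, 0, 0], 0],
    [[-0.03, 0, 0.05], [0, 0, 0], 0],
    [[-0.05, -0.03, 0.03], [0, 0, 0], 0],
    [[-0.05, -0.05, 0], [0, 0, 0], 0],
  ],
)

```text
clock: 31.45
tcp_pos: [0.488, -0.0835, 0.2166]
orientation: [0.004, 0.696, 0.718, 0.003]
contact_force: [0.9, -2.1, -0.2]
gripper_width: 0.0007
grasp_force: 0.0
```

>>> play_rows(
  moves=[
    [[-0.02, -0.05, 0], [0, 0, 0], 0],
    [[0, -0.05, 0], [0, 0, 0], 0],
    [[0, 0, 0], [0, 0, 0], 0],
    [[0, 0, 0], [0, 0, 0], 0],
    [[0, 0, 0], [0, 0, 0], 0],
  ],
)

```text
clock: 32.08
tcp_pos: [0.4677, -0.1814, 0.2139]
orientation: [0.001, 0.696, 0.718, 0.001]
contact_force: [0.6, 0.2, 0.0]
gripper_width: 0.0003
grasp_force: 0.0
```

```bash
python3 - <<'E'
from h import *
s=env.get_state(); print(s['clock'],s['tcp_pos'].round(3),s['contact_force'].round(1))
d=snap('top','t9'); e=snap('side','s9')
bar=lambda y,z:[*car(0.0,y),z]
for n,p in [('grip top',bar(0,.111)),('pad',bar(-.134,.087)),('stub end top',bar(-.181,.085)),('tip top',bar(.18,.079))]: print(n,proj(d,p)[0].round(1),proj(e,p)[0].round(1))
# dark blobs (grip, pad) in top and side
for nm,f,(r0,r1,c0,c1) in (('top',d,(200,250,240,335)),('side',e,(215,275,270,320))):
    g=(f['img'][r0:r1,c0:c1].mean(2)<45).astype(np.uint8); n,l,st_,c=cv2.connectedComponentsWithStats(g)
    print(nm,[(st_[i,4],(c[i]+[c0,r0]).round(1).tolist(),st_[i,:4].tolist()) for i in range(1,n) if st_[i,4]>15])
for u in (273,275): print([(v,int(e['img'][v,u].mean())) for v in range(312,332)])
v=int(round(proj(d,bar(-.17,.08))[0][1])); print('stub row',v,[(u,int(d['img'][v,u].mean())) for u in range(305,335,1)])
E
```

```text
32.075 [ 0.468 -0.181  0.214] [0.6 0.2 0. ]
grip top [244.5 222.4] [287.4 257.1]
pad [307.6 221.8] [296.7 239.4]
stub end top [329.3 221. ] [299.3 231.5]
tip top [165.1 230.1] [272.5 324.3]
top [(np.int32(107), [307.4, 221.9], [63, 16, 10, 12]), (np.int32(142), [248.2, 223.6], [0, 20, 18, 9])]
side [(np.int32(79), [296.4, 241.0], [21, 22, 12, 8]), (np.int32(215), [287.3, 263.4], [12, 37, 11, 23])]
[(312, 147), (313, 147), (314, 141), (315, 160), (316, 134), (317, 103), (318, 101), (319, 80), (320, 94), (321, 144), (322, 144), (323, 144), (324, 140), (325, 112), (326, 101), (327, 90), (328, 94), (329, 94), (330, 93), (331, 93)]
[(312, 147), (313, 147), (314, 140), (315, 160), (316, 134), (317, 106), (318, 101), (319, 81), (320, 92), (321, 143), (322, 143), (323, 142), (324, 137), (325, 111), (326, 99), (327, 89), (328, 95), (329, 95), (330, 94), (331, 92)]
stub row 222 [(305, 29), (306, 33), (307, 28), (308, 35), (309, 33), (310, 31), (311, 34), (312, 39), (313, 72), (314, 117), (315, 143), (316, 147), (317, 149), (318, 149), (319, 146), (320, 146), (321, 147), (322, 146), (323, 147), (324, 146), (325, 146), (326, 146), (327, 142), (328, 124), (329, 88), (330, 88), (331, 111), (332, 140), (333, 166), (334, 172)]
```

The pad, stub end and tongue tip all match their home projections in both views. Handing in.

```bash
python3 -c "
from workcell import env
print(env.job_done())"
```

```text
the job is handed in; nothing more can be done
None
```

The job is handed in: all three cups stand mouth down, one per compartment, and the bar is hooked through the eye and pressed home between the clips at about 11 N on the last readings, in 32 s of the 72 s allowed. The call returned no verdict.

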